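# Serve the boiled egg with the tongs

### The arm

A 6-joint arm with a two-finger parallel gripper is mounted at the origin on a cart in front of the work surface, level with it; the furniture and walls round the work are solid. World frame = base frame: x ahead of the robot, y to its left, z up, the work surface at z = 0. Lengths are in m, angles in rad, forces in N, time in s.
With the tool pointing down it reaches from about 0.3 to 0.775 m from the base axis. Payload 14.6 kg.
Tool frame: the origin (TCP) lies at the very end of the fingers, on their centre line; the grasp point (between the pads) lies 19 mm behind it; z points along the fingers, y is the direction in which the jaws open and shut (so a half turn about z gives the same grasp; the last joint's range is limited). The gripper opens to 94 mm and grips with 3 to 60 N. Pads are 16 mm wide; open, the fingers measure 119 mm over their backs; the gripper's body (75 mm by 177 mm) begins 78 mm behind the grasp point.
Start: joints at [-1.24, 0.3, 1.521, -0, 1.321, -0.067], TCP at [0.213, -0.507, 0.205] pointing down, gripper open.
Joint ranges: [-3.03, 3.03], [-0.79, 2.21], [0.23, 2.52], [-1.04, 4.18], [0, 3.07], [-2.55, 2.55]. Speed limits (rad/s): [2.22, 2.22, 2.57, 3.14, 3.14, 3.14].

### API

Orientations are given as a unit quaternion [w, x, y, z].
In Python, from rig import get_obs, grab_frame, finish_job gives the robot as it stands.
- The arm moves only by the tool step_arm, never from a script. Its argument "motion" is a list of rows, each an object of numbers: "tx", "ty", "tz": the shift along the tool's x, y, z as a fraction of full scale; "turn": the turn about the tool's z as a fraction of full scale; "fingers": the opening in per cent of the stroke, from 0 (shut) to 100 (fully open). A call has 1 to 8 rows; each row is the pose to reach, as a shift and turn from the pose commanded when the call began, along the tool's axes at that moment, turning the shorter way round; what a row does not reach only later rows make up. Full scale, the value 1, is 0.1 m for a shift and pi rad for a turn. A row lasts 1/10 s, in which the tool goes at most 50 mm and 8.59 degrees, less where a joint would pass 70% of its speed; a pose out of reach is approached as far as the arm can. A call with a number of a shift or a turn outside -1 to 1 is refused whole. A call with a gripper value outside its range is refused whole. The fingers move at their own pace and stop on an object; "force" is the grip in N (left out, the last holds). Time passes only in rows, so rows that repeat a pose let the fingers close. It gives the time, the measured TCP pose, the force and the opening at its end, in the units of the state.
- get_obs(): the state, without advancing time (a new reading comes with each control period).
- grab_frame(name): name is "scene" or "top" or "wrist"; returns a dict with "color" (480x640x3 uint8, red, green, blue), "z_map" (480x640 float32, m along the optical axis (not along the pixel's ray), 0 where there is no reading), "K" (3x3 intrinsics, pixels), "xyz" and "attitude" of the camera in the world; the wrist camera has in their place "mount" (4x4, takes a point from camera to tool coordinates, whose origin is the TCP and whose axes are the flange's). Camera axes: x right, y down, z forward; pixel columns grow to the right and rows downward; lengths in m; the calibration is good to about 2 mm. A picture is of the moment at which its call begins: read the wrist's pose just before it.
- finish_job(): hands the job in, once; it reports no verdict.
The state is a dict: "t": time; "joint_pos": joint angles; "dq": joint speeds; "joint_torque": joint torques, N m; "tool_pos": TCP position; "tool_rot": TCP orientation; "wrist_force": force on the tool from outside, world axes, zero at the start; "moment": the same for the moment, N m; "opening": opening from 0.0 (shut) to 1.0 (fully open).
Only numpy, scipy, OpenCV 4.12 (cv2) and the standard library are available. Lean on these libraries where they do the work, as an engineer would, in place of code of your own. Each camera call takes 0.05 s, during which the arm holds its last target.

### The job

First fold the carry handle of the egg stand down out of the way, to the left as the robot sees it (toward the hob), until it clicks home against its end stop. Then pick up the kitchen tongs by their arms, close their tips round the egg in the stand and lift it well clear, at least 10 cm above its cup, and finish while still holding the egg up in the tongs. Only the tongs may take the egg, never the gripper's fingers; leave the salt shaker and the tomato alone.

Things in the scene. Friction and masses are not known exactly. Their poses are not given: they have to be found in the camera images.
- egg_stand: Egg stand, fixed. Wooden foot 110 x 200 x 10 mm (its x, y); in its middle a steel egg cup 41 mm wide, rim 43 mm above the worktop; at y = +-80 mm two steel ears up to 14 mm thick and 47 mm high. Origin: centre of its underside, z up. The carry handle is hinged between the ears and folds down toward +x. The -x side stays free: bring the tongs from there, pointing along the stand's +x.
- handle (a joint): Angle of the carry handle (rad): 0 upright, growing as it tips to the stand's +x; end stop 1.45 (7 degrees above level), other stop -0.6. Starts near upright. Hinge line along the stand's y, 40 mm above its origin. Stiff: stays put near upright, takes 1 to 3 N at the grip up to about 1.15; past about 1.2 a spring pulls it into its end detent and keeps it there. Home: above 1.38.
- handle_grip (a point): Middle of the handle's grip: a round dark wooden bar 13 mm thick, 110 mm long along the stand's y, 110 mm from the hinge line (150 mm above the worktop when upright, 53 mm when home). Thin wire legs lead from its ends to the ears. Can be pinched from above across the bar and led round in an arc.
- egg_center (a point): Middle of the egg's thickest part. White egg, 44 mm thick, 57 mm tall, about 58 g, loose, standing blunt end down in the cup; it reaches 23 mm below and 34 mm above this point, which lies about 60 mm above the worktop in the cup.
- tongs: Steel kitchen tongs, dark rubber tips and finger pads, 100 g, loose, lying flat with both arms side by side, all 26 mm tall. Origin: underside, midway between the 36 mm long finger pads; grip there, across y. x points to the tips, z up. Pivot at x = -90 mm, ring behind it to -117, tips end at +117. Over both finger pads they measure 64 mm open, about 41 mm closed on the egg.
- tongs_jaw (a point): Point midway between the jaw pads, where the egg's centre belongs: 95 mm ahead (x) of the tongs' origin and 13 mm above it, half the height of the pads. With the tongs open the pads stand 98 mm apart inside here and 113 mm over the outsides.
- tongs_left (a joint): How far each arm is closed (rad): 0 open, about 0.14 on the egg, 0.24 shut; both arms move together. A spring pushes open with 7 N a side at the finger pads, 9 N when on the egg. So fingers set about 10 to 13 mm narrower than 64 carry the tongs with jaws wide enough to pass down over the egg; more squeeze closes them; the egg gets half of the force beyond the spring's.
- salt_shaker: Salt shaker, 44 mm wide, 90 mm tall, loose, to be left alone. Origin: centre of its underside.
- tomato: Tomato, 77 mm wide, 72 mm tall, loose, to be left alone. Origin: centre of its underside.
Mind the look-alikes: they are no part of the job. What is shaped like the part that bears egg_center but yellow is not meant.

How it is judged:
On the way, in this order (a step that is already met when the one before it is completed fails the run):
1. the handle is folded home into its end detent, the tongs not yet lifted (value of joint handle above 1.38 rad and height (world z) of tongs below 0.015 m), for 0.2 s.
2. the tongs are held in the gripper and lifted off the worktop (height (world z) of tongs above 0.03 m and contact force between the fingers and tongs above 1 N), for 0.2 s.
3. the tongs are closed on the egg (contact force between tongs and egg above 1 N and value of joint tongs_left above 0.09 rad and x of egg_center in the frame of tongs between 0.065 and 0.125 m), for 0.2 s.
At the end, for the whole second after the job is handed in: Egg held still in the jaws (centre 65 to 125 mm ahead of the tongs' origin, over 1 N), its centre over 155 mm above the worktop (10 cm above its place in the cup); gripper holds the tongs, nothing else touches egg or tongs; handle home (above 1.38 rad) (all of step 3 and height (world z) of egg_center above 0.155 m and contact force between the fingers and tongs above 1 N and contact force between each of the arm, egg_stand and egg below 0.1 N and contact force between egg_stand and tongs below 0.1 N and z of egg_center in the frame of tongs between -0.015 and 0.041 m and linear speed of egg below 0.05 m/s and value of joint handle above 1.38 rad); the arm keeps its last pose, push and grip.
It fails at once if the robot touches the egg itself (contact force between any of the fingers, the arm and egg above 0.5 N).
It fails at once if the egg is dropped or knocked out of its cup (height (world z) of egg_center below 0.045 m).
It fails at once if a bystander is moved by more than 3 cm (distance of any of salt_shaker, tomato from where it was at the start of the episode above 0.03 m).
It also fails if it takes over 51 s, if anything falls off the work surface, if the arm or the gripper's body presses on something with over 40 N, if the wrist force passes 120 N, or if a joint passes its speed limit or range.

## Working session

There is one attempt and no reset: what is moved stays moved. The work goes in short steps, Python scripts to look and compute and a tool call to move; the robot and the scene stay as the last step left them, time stands still between calls to the robot, and variables do not carry over. Pictures are saved under pics/ and viewed, and the job is handed in when it is done.

Besides the shell and the picture viewer there is one more tool, called after "Request:" by a JSON object that holds its "name" and its "arguments", one argument or row to a line. step_arm: Moves the arm, as the interface text tells. Its arguments: {"type":"object","properties":{"motion":{"type":"array","items":{"type":"object","properties":{"tx":{"type":"number","minimum":-1,"maximum":1},"ty":{"type":"number","minimum":-1,"maximum":1},"tz":{"type":"number","minimum":-1,"maximum":1},"turn":{"type":"number","minimum":-1,"maximum":1},"fingers":{"type":"number"}}}},"force":{"type":"number"}},"required":["motion"]}

```bash
mkdir -p pics; ls
cat > h.py <<'E'
import numpy as np,cv2
from rig import get_obs,grab_frame,finish_job
from scipy.spatial.transform import Rotation as R
def q2R(q): return R.from_quat([q[1],q[2],q[3],q[0]]).as_matrix()
def save(f,n): cv2.imwrite('pics/'+n+'.png',f['color'][:,:,::-1])
def cloud(f,obs=None):
    z=f['z_map'];K=f['K'];v,u=np.mgrid[:480,:640]
    P=np.stack([(u-K[0][2])/K[0][0]*z,(v-K[1][2])/K[1][1]*z,z],-1)
    if 'mount' in f:
        M=np.array(f['mount']);P=P@M[:3,:3].T+M[:3,3]
        P=P@q2R(obs['tool_rot']).T+np.array(obs['tool_pos'])
    else:
        A=np.array(f['attitude']);A=q2R(A) if A.size==4 else A
        P=P@A.T+np.array(f['xyz'])
    P[z==0]=np.nan
    return P
E
python3 - <<'E'
from h import *
o=get_obs();print(o)
for n in ['scene','top','wrist']:
    f=grab_frame(n);save(f,n+'0');np.savez('pics/'+n+'0.npz',P=cloud(f,o),c=f['color']);print(n,f['K'],f.get('xyz'),f.get('attitude'))
E
```

```text
pics
{'t': 0.0, 'joint_pos': array([-1.23961007e+00,  3.00443589e-01,  1.52155786e+00, -9.76715224e-06,
        1.32071873e+00, -6.65994664e-02]), 'dq': array([-0.00015073,  0.00154205,  0.00078372,  0.00041787,  0.000273  ,
       -0.00026694]), 'joint_torque': array([-6.75796782e-04, -5.31808412e+01, -3.52740920e+01,  7.08032283e-02,
        2.43821600e-02, -1.43544225e-04]), 'tool_pos': array([ 0.21296891, -0.50681388,  0.20491125]), 'tool_rot': array([-5.58212087e-04,  9.80285536e-01,  1.97585297e-01, -7.90543127e-05]), 'wrist_force': array([0.00549303, 0.7746516 , 0.64199235]), 'moment': array([ 0.03159015, -0.02822473, -0.03044153]), 'opening': 1.0012164619738126}
scene [[542.08655043   0.         330.21382342]
 [  0.         542.08655043 245.25353742]
 [  0.           0.           1.        ]] [0.06192876 0.62056249 0.86898476] [ 0.11632514 -0.23912238  0.85547568 -0.44435382]
top [[606.49483264   0.         315.61998093]
 [  0.         606.49483264 244.20081598]
 [  0.           0.           1.        ]] [ 0.46696163 -0.26985     1.36477081] [-0.02682228  0.71428847 -0.69820068  0.03985434]
wrist [[402.84860977   0.         321.86161936]
 [  0.         402.84860977 244.32795301]
 [  0.           0.           1.        ]] None None
```

View pics/scene0.png

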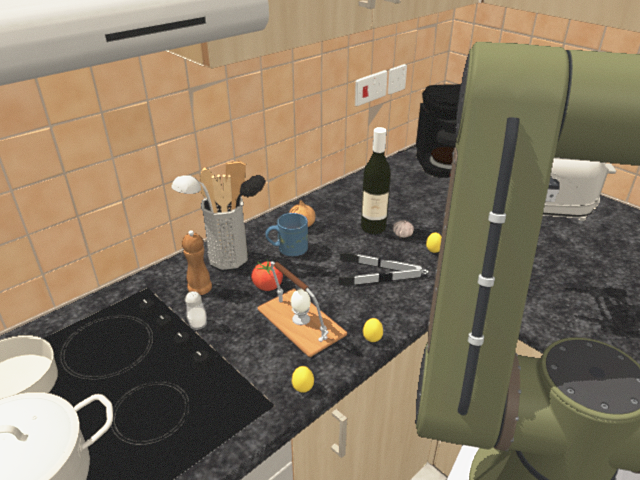

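View pics/top0.png

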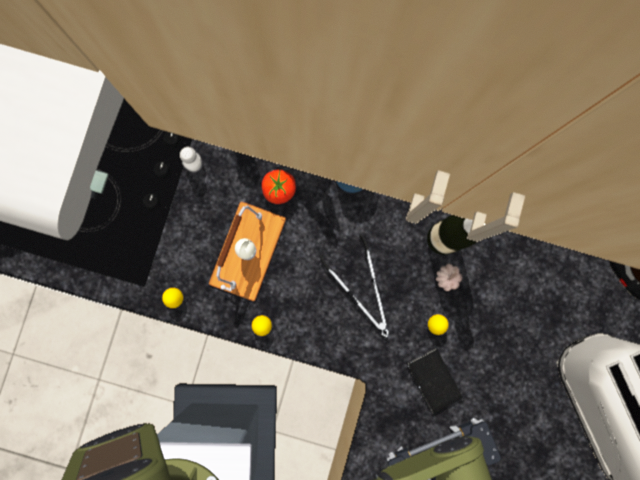

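```bash
sleep 0
```

```text
(no output)
```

The scene shows the stand's handle nearly upright over the white egg. The top view puts the egg at about (245,249), the tongs' ring at (385,332) with tips at (331,270) and (368,252), the tomato at (278,187) and the salt shaker at (190,158).

Run:
```python
from h import *
d=np.load('pics/top0.npz');P=d['P'];c=d['c'].astype(int)
for n,(u,v) in dict(egg=(245,247),salt=(190,155),tom=(278,187),ring=(385,332),tipL=(331,270),tipR=(369,253),c1=(222,288),c2=(252,299),c3=(284,217),c4=(243,203),grip=(229,241),cab=(300,170),cab2=(300,150),cab3=(300,50),hood=(60,150),lemon1=(262,325),lemon2=(172,297),wine=(440,235),handle=(428,190),counteredge=(300,360),mug=(348,186)).items():
    print(n,np.round(np.nanmedian(P[v-1:v+2,u-1:u+2].reshape(-1,3),0),3))
# wood foot mask
r,g,b=c[...,0],c[...,1],c[...,2]
m=(abs(P[...,2]-0.010)<0.006)&(r>150)&(g<160)&(b<110)
m[:, :200]=0;m[:,290:]=0;m[:200]=0;m[305:]=0
q=P[m][:,:2].astype(np.float32);print(m.sum(),cv2.minAreaRect(q))
# tongs
m=(P[...,2]>0.012)&(P[...,2]<0.04);mm=np.zeros_like(m);mm[245:340,322:392]=1;m&=mm
q=P[m];print(m.sum(),np.percentile(q[:,2],[5,50,95]),cv2.minAreaRect(q[:,:2].astype(np.float32)))
im=np.zeros((480,640,3),np.uint8);im[m]=255
x=cv2.resize(d['c'][180:350,180:400,::-1],None,fx=3.5,fy=3.5,interpolation=cv2.INTER_CUBIC);cv2.imwrite('pics/topc.png',x)
d=np.load('pics/scene0.npz')
x=cv2.resize(d['c'][230:380,200:440,::-1],None,fx=3.3,fy=3.3,interpolation=cv2.INTER_CUBIC);cv2.imwrite('pics/scenec.png',x)
P=d['P']
for n,(u,v) in dict(grip1=(277,265),grip2=(290,277),gr3=(300,284),mug=(292,232),hold=(225,235),egg=(300,298)).items():
    print(n,np.round(np.nanmedian(P[v-1:v+2,u-1:u+2].reshape(-1,3),0),3))
```

```text
egg [ 0.578 -0.144  0.091]
salt [ 0.774 -0.019  0.085]
tom [ 0.714 -0.208  0.054]
ring [ 0.403 -0.453  0.   ]
tipL [ 0.538 -0.329  0.023]
tipR [ 0.579 -0.415 -0.002]
c1 [ 0.492 -0.09   0.03 ]
c2 [ 0.47  -0.155  0.006]
c3 [ 0.657 -0.221  0.   ]
c4 [ 0.685 -0.127  0.006]
grip [ 0.584 -0.117  0.151]
cab [ 0.638 -0.26   0.583]
cab2 [ 0.638 -0.262  0.687]
cab3 [ 0.638 -0.263  0.965]
hood [ 0.619 -0.012  0.738]
lemon1 [ 0.415 -0.182  0.056]
lemon2 [0.47  0.013 0.054]
wine [ 0.608 -0.544  0.143]
handle [ 0.598 -0.41   0.678]
counteredge [ 0.337 -0.265 -0.003]
mug [ 0.719 -0.36   0.068]
1225 ((0.5779518485069275, -0.13967756927013397), (0.10951936990022659, 0.1989280879497528), 70.78108215332031)
545 [0.01456857 0.02258373 0.0275532 ] ((0.482400119304657, -0.389461487531662), (0.20696966350078583, 0.10695286840200424), 18.801790237426758)
grip1 [ 0.63  -0.127  0.153]
grip2 [ 0.585 -0.109  0.151]
gr3 [ 0.554 -0.099  0.153]
mug [ 0.737 -0.337  0.081]
hold [ 0.844 -0.202  0.112]
egg [ 0.572 -0.126  0.087]
```

View pics/topc.png

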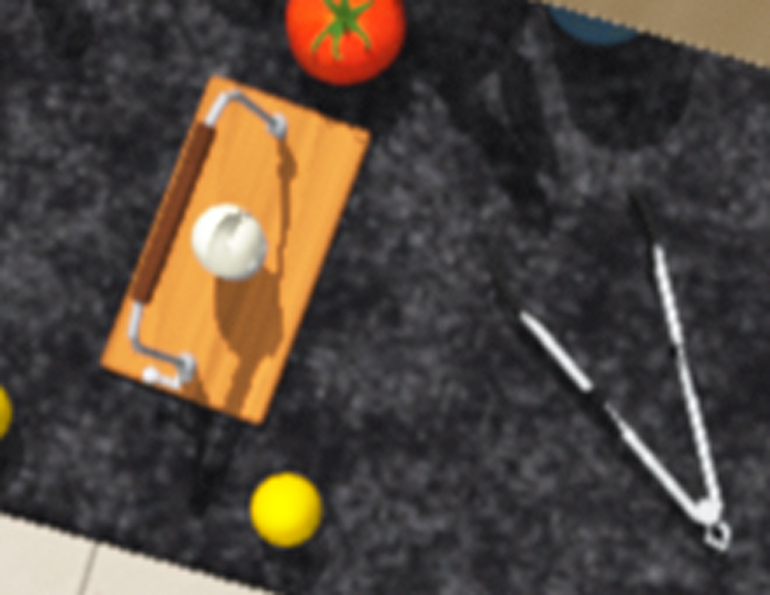

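View pics/scenec.png

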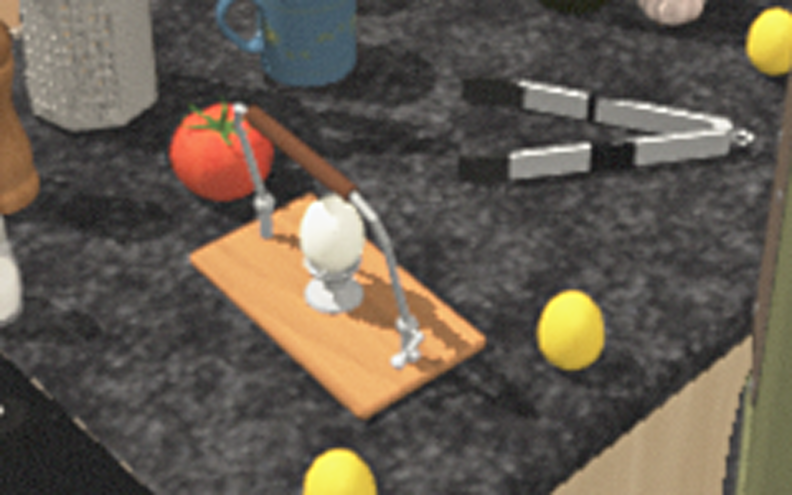

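```bash
cat >> h.py <<'E'
def go(target,yaw=None):
    """print shift/turn (fractions) from the present pose to a TCP target; long moves printed as remaining"""
    o=get_obs();M=q2R(o['tool_rot']);s=M.T@(np.array(target)-o['tool_pos'])/0.1
    psi=np.degrees(np.arctan2(M[1,0],M[0,0]))
    print('t',round(o['t'],2),'pos',np.round(o['tool_pos'],4),'psi',round(psi,2),'zdown',np.round(M[:,2],3),'open',round(o['opening'],3),'F',np.round(o['wrist_force'],1))
    print('shift',np.round(s,3),'turn',None if yaw is None else round(-((yaw-psi+180)%360-180)/180,4))
E
python3 - <<'E'
from h import *
from scipy.optimize import least_squares
T=np.load('pics/top0.npz');S=np.load('pics/scene0.npz')
a=T['P'][240:345,318:395].reshape(-1,3);b=S['P'][248:290,335:432].reshape(-1,3)
for n,q in dict(top=a,scene=b).items():
    q=q[(q[:,2]>0.014)&(q[:,2]<0.034)]
    q=q[:,:2];print(n,len(q),q.min(0),q.max(0))
    # model: pivot p at (-90,0); arms outer line ; rectangles: arm inner/outer from (-90, ~0) to (117,~53)
    def res(p,full=False):
        c,s=np.cos(p[2]),np.sin(p[2]);d=q-p[:2];x=c*d[:,0]+s*d[:,1];y=-s*d[:,0]+c*d[:,1]
        ym=0.0275*(x+0.09)/0.09   # centre line, arm half-sep ~27.5mm at origin
        r=np.abs(y)-np.clip(ym,0,None)
        r=np.where(np.abs(r)<0.005,0.3*r,r)
        ex=np.clip(x-0.117,0,None)+np.clip(-0.117-x,0,None)
        return np.r_[r,ex*2] if not full else (x,y)
    best=min((least_squares(res,[0.48,-0.41,a0],loss='soft_l1',f_scale=0.004) for a0 in (0.2,0.45,0.7)),key=lambda r:r.cost)
    x,y=res(best.x,True);print(best.x,np.degrees(best.x[2]),best.cost,'x',np.percentile(x,[0,1,99,100]),'y',np.percentile(y,[0,1,99,100]))
for P in (T['P'],):
    m=(P[...,2]>0.4)
    q=P[m];print('overhead',[ (z0,np.round(q[(q[:,2]>z0)&(q[:,2]<z0+.1)].min(0),2)) for z0 in (.4,.5,.6,.7) if ((q[:,2]>z0)&(q[:,2]<z0+.1)).any()])
# grip
for n,d,(u0,u1,v0,v1) in (('top',T,200,262,205,290),('scene',S,262,330,255,300)):
    P=d['P'][v0:v1,u0:u1];c=d['c'][v0:v1,u0:u1].astype(int)
    m=(P[...,2]>0.143)&(P[...,2]<0.16)&(c[...,0]>c[...,2]+30)
    q=P[m];X=np.array([.329,.944]);Y=np.array([-.944,.329]);r=q[:,:2]-[.578,-.140]
    print(n,len(q),'sx',np.median(r@X),'sy range',np.percentile(r@Y,[2,98]),'z',np.percentile(q[:,2],[5,50,95]), np.polyfit(r@Y,r@X,1))
go([.587,-.113,.2],-19.2)
E
```

```text
top 552 [ 0.39716935 -0.45548806] [ 0.60623713 -0.30342444]
[ 0.49308534 -0.4018524   0.47937788] 27.466329480378718 0.00209538243011109 x [-0.10881187 -0.09607788  0.11074931  0.11598235] y [-0.05304968 -0.05076724  0.05349635  0.05527637]
scene 761 [ 0.39717992 -0.54849096] [ 0.62475962 -0.29857045]
[ 0.49506534 -0.39968271  0.47825053] 27.401737049771967 0.006545924762460894 x [-0.12677402 -0.10637293  0.11464199  0.11719415] y [-0.10550806 -0.0568514   0.05574468  0.05699201]
overhead [(0.4, array([ 0.2 , -0.54,  0.4 ])), (0.5, array([ 0.22, -0.7 ,  0.5 ])), (0.6, array([ 0.25, -0.7 ,  0.6 ])), (0.7, array([ 0.53, -0.64,  0.7 ]))]Traceback (most recent call last):
  File "<stdin>", line 22, in <module>
ValueError: too many values to unpack (expected 3)
```

Run:
```python
from h import *
T=np.load('pics/top0.npz');S=np.load('pics/scene0.npz')
for n,d,u0,u1,v0,v1 in (('top',T,200,262,205,290),('scene',S,262,330,255,300)):
    P=d['P'][v0:v1,u0:u1];c=d['c'][v0:v1,u0:u1].astype(int)
    m=(P[...,2]>0.143)&(P[...,2]<0.16)&(c[...,0]>c[...,2]+30)
    q=P[m];X=np.array([.329,.944]);Y=np.array([-.944,.329]);r=q[:,:2]-[.578,-.140]
    print(n,len(q),'sx',np.median(r@X),'sy range',np.percentile(r@Y,[2,98]),'z',np.percentile(q[:,2],[5,50,95]), np.polyfit(r@Y,r@X,1))
go([.587,-.115,.2],-19.2)
```

```text
top 346 sx 0.023587857709199803 sy range [-0.05275657  0.05389879] z [0.14609538 0.15086018 0.15520369] [-0.00201477  0.02374535]
scene 238 sx 0.02924269572256697 sy range [-0.05400268  0.0518575 ] z [0.14693236 0.15269723 0.15576556] [-0.00540719  0.02856671]
t 0.15 pos [ 0.213  -0.5069  0.205 ] psi 22.79 zdown [-0.     0.001 -1.   ] open 1.0 F [ 0.3 -0.2 -0.3]
shift [ 4.966 -2.164  0.052] turn 0.2333
```

Request:
{"name": "step_arm", "arguments": {
  "motion": [
    {"tx": 0.45,"ty": -0.2,"tz": 0,"turn": 0,"fingers": 60},
    {"tx": 0.9,"ty": -0.39,"tz": 0,"turn": 0,"fingers": 60},
    {"tx": 1,"ty": -0.43,"tz": 0,"turn": 0,"fingers": 60}
  ],
  "force": 20
}}

```text
t: 0.45
tool_pos: [0.2907, -0.426, 0.2054]
tool_rot: [-0.0, 0.98, 0.199, 0.0]
wrist_force: [-0.5, -0.8, 0.2]
opening: 0.782
```

Request:
{"name": "step_arm", "arguments": {
  "motion": [
    {"tx": 0.45,"ty": -0.2,"fingers": 60},
    {"tx": 0.9,"ty": -0.39,"fingers": 60},
    {"tx": 1,"ty": -0.43,"fingers": 60}
  ]
}}

```text
$.motion[0]: bad value
```

Request:
{"name": "step_arm", "arguments": {
  "motion": [
    {"tx": 0.45,"ty": -0.2,"fingers": 60},
    {"tx": 0.9,"ty": -0.39,"fingers": 60},
    {"tx": 1,"ty": -0.43,"fingers": 60}
  ]
}}

```text
$.motion[0]: bad value
```

Request:
{"name": "step_arm", "arguments": {
  "motion": [
    {"tx": 0.4,"ty": -0.2,"turn": 0.04,"fingers": 60},
    {"tx": 0.8,"ty": -0.39,"turn": 0.08,"fingers": 60},
    {"tx": 1,"ty": -0.43,"turn": 0.12,"fingers": 60},
    {"tx": 1,"ty": -0.43,"turn": 0.16,"fingers": 60},
    {"tx": 1,"ty": -0.43,"turn": 0.2,"fingers": 60},
    {"tx": 1,"ty": -0.43,"turn": 0.233,"fingers": 60},
    {"tx": 1,"ty": -0.43,"turn": 0.233,"fingers": 60}
  ]
}}

```text
$.motion[0]: bad value
```

Run:
```python
from h import *
go([.5866,-.1155,.19],-19.2)
```

```text
t 0.45 pos [ 0.2907 -0.426   0.2054] psi 22.94 zdown [ 0.     0.001 -1.   ] open 0.782 F [-0.5 -0.8  0.2]
shift [ 3.935 -1.706  0.157] turn 0.2341
```

Request:
{"name": "step_arm", "arguments": {
  "motion": [
    {"tx": 0.45,"ty": -0.2,"tz": 0,"turn": 0,"fingers": 60},
    {"tx": 0.9,"ty": -0.39,"tz": 0,"turn": 0,"fingers": 60},
    {"tx": 1,"ty": -0.43,"tz": 0,"turn": 0,"fingers": 60}
  ]
}}

```text
t: 0.75
tool_pos: [0.3662, -0.3478, 0.2054]
tool_rot: [-0.0, 0.98, 0.199, 0.0]
wrist_force: [-0.5, -0.1, 0.0]
opening: 0.604
```

Request:
{"name": "step_arm", "arguments": {
  "motion": [
    {"tx": 0.45,"ty": -0.2,"tz": 0,"turn": 0,"fingers": 60},
    {"tx": 0.9,"ty": -0.39,"tz": 0,"turn": 0,"fingers": 60},
    {"tx": 1,"ty": -0.43,"tz": 0,"turn": 0,"fingers": 60}
  ]
}}

```text
t: 1.05
tool_pos: [0.4416, -0.2697, 0.2053]
tool_rot: [-0.0, 0.98, 0.199, 0.0]
wrist_force: [-0.7, -0.9, 0.0]
opening: 0.607
```

Request:
{"name": "step_arm", "arguments": {
  "motion": [
    {"tx": 0.4,"ty": -0.2,"tz": 0,"turn": 0.04,"fingers": 60},
    {"tx": 0.8,"ty": -0.39,"tz": 0,"turn": 0.08,"fingers": 60},
    {"tx": 1,"ty": -0.43,"tz": 0,"turn": 0.12,"fingers": 60},
    {"tx": 1,"ty": -0.43,"tz": 0,"turn": 0.16,"fingers": 60},
    {"tx": 1,"ty": -0.43,"tz": 0,"turn": 0.2,"fingers": 60},
    {"tx": 1,"ty": -0.43,"tz": 0,"turn": 0.233,"fingers": 60},
    {"tx": 1,"ty": -0.43,"tz": 0,"turn": 0.233,"fingers": 60}
  ]
}}

```text
t: 1.75
tool_pos: [0.5149, -0.1945, 0.2052]
tool_rot: [0.0, 0.986, -0.167, -0.0]
wrist_force: [-0.7, 0.3, -0.6]
opening: 0.601
```

Run:
```python
from h import *
go([.5866,-.1155,.19],-19.2)
```

```text
t 1.75 pos [ 0.5149 -0.1945  0.2052] psi -19.28 zdown [-0. -0. -1.] open 0.601 F [-0.7  0.3 -0.6]
shift [ 0.416 -0.983  0.152] turn -0.0004
```

Request:
{"name": "step_arm", "arguments": {
  "motion": [
    {"tx": 0.21,"ty": -0.49,"tz": 0,"turn": 0,"fingers": 60},
    {"tx": 0.42,"ty": -0.98,"tz": 0,"turn": 0,"fingers": 60},
    {"tx": 0.42,"ty": -0.98,"tz": 0,"turn": 0,"fingers": 60},
    {"tx": 0.42,"ty": -0.98,"tz": 0,"turn": 0,"fingers": 60}
  ]
}}

```text
t: 2.15
tool_pos: [0.5873, -0.1144, 0.2049]
tool_rot: [0.0, 0.986, -0.164, -0.0]
wrist_force: [0.7, -0.4, -0.1]
opening: 0.601
```

Run:
```python
from h import *
go([.5866,-.1155,.127],-19.2)
o=get_obs();f=grab_frame('wrist');save(f,'w1');P=cloud(f,o);np.savez('pics/w1.npz',P=P,c=f['color'])
f=grab_frame('scene');save(f,'s1')
c=np.load('pics/w1.npz')['c'].astype(int)
m=(P[...,2]>0.14)&(P[...,2]<0.162);q=P[m];X=np.array([.329,.944]);Y=np.array([-.944,.329]);r=q[:,:2]-[.578,-.140]
k=abs(r@Y)<.045
print(k.sum(),np.percentile((r@X)[k],[2,50,98]),np.percentile(q[k][:,2],[50,98]))
```

```text
t 2.15 pos [ 0.5873 -0.1144  0.2049] psi -18.91 zdown [-0.001  0.    -1.   ] open 0.601 F [ 0.7 -0.4 -0.1]
shift [-0.002  0.012  0.779] turn 0.0016
2961 [0.01923259 0.02526255 0.03114104] [0.15308212 0.15495002]
```

View pics/w1.png

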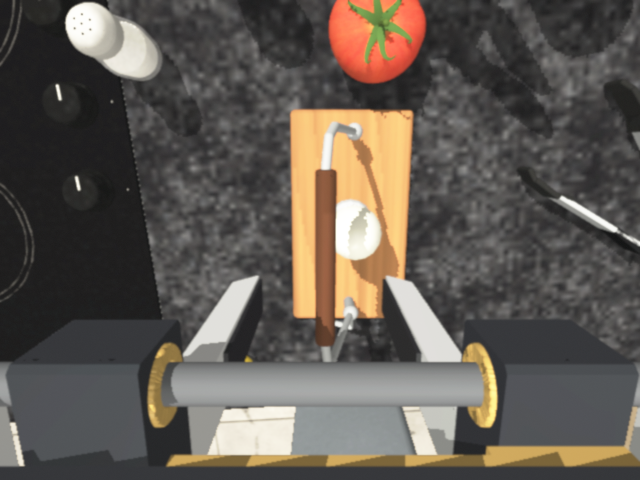

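The wrist view shows the bar running vertically at column 325, midway between the fingers at about 240 and 405, with the egg at (355,230). I'll descend and cage the bar.

Request:
{"name": "step_arm", "arguments": {
  "motion": [
    {"tx": 0,"ty": 0.01,"tz": 0.4,"turn": 0,"fingers": 50},
    {"tx": 0,"ty": 0.01,"tz": 0.77,"turn": 0,"fingers": 40},
    {"tx": 0,"ty": 0.01,"tz": 0.77,"turn": 0,"fingers": 22},
    {"tx": 0,"ty": 0.01,"tz": 0.77,"turn": 0,"fingers": 22},
    {"tx": 0,"ty": 0.01,"tz": 0.77,"turn": 0,"fingers": 22}
  ]
}}

```text
t: 2.75
tool_pos: [0.5874, -0.1165, 0.1309]
tool_rot: [0.0, 0.986, -0.167, 0.002]
wrist_force: [0.5, 0.2, 0.2]
opening: 0.23
```

Run:
```python
from h import *
X=np.array([.329,.944])
go([.5866,-.1155,.127],-19.2)
import math
x0=0.0253
for th in np.arange(.25,1.5,.1):
    print(round(th,2),'ty',round(-(0.11*math.sin(th)-x0)/.1,2),'tz',round((.110*math.cos(.232)-.11*math.cos(th))/.1,2))
```

```text
t 2.75 pos [ 0.5874 -0.1165  0.1309] psi -19.17 zdown [ 0.003 -0.001 -1.   ] open 0.23 F [0.5 0.2 0.2]
shift [-0.011 -0.007  0.039] turn 0.0002
0.25 ty -0.02 tz 0.0
0.35 ty -0.12 tz 0.04
0.45 ty -0.23 tz 0.08
0.55 ty -0.32 tz 0.13
0.65 ty -0.41 tz 0.19
0.75 ty -0.5 tz 0.27
0.85 ty -0.57 tz 0.34
0.95 ty -0.64 tz 0.43
1.05 ty -0.7 tz 0.52
1.15 ty -0.75 tz 0.62
1.25 ty -0.79 tz 0.72
1.35 ty -0.82 tz 0.83
1.45 ty -0.84 tz 0.94
```

Request:
{"name": "step_arm", "arguments": {
  "motion": [
    {"tx": 0,"ty": -0.07,"tz": 0.02,"turn": 0,"fingers": 22},
    {"tx": 0,"ty": -0.15,"tz": 0.04,"turn": 0,"fingers": 22},
    {"tx": 0,"ty": -0.21,"tz": 0.06,"turn": 0,"fingers": 22},
    {"tx": 0,"ty": -0.27,"tz": 0.08,"turn": 0,"fingers": 22},
    {"tx": 0,"ty": -0.32,"tz": 0.11,"turn": 0,"fingers": 22},
    {"tx": 0,"ty": -0.36,"tz": 0.13,"turn": 0,"fingers": 22},
    {"tx": 0,"ty": -0.41,"tz": 0.16,"turn": 0,"fingers": 22},
    {"tx": 0,"ty": -0.45,"tz": 0.19,"turn": 0,"fingers": 22}
  ]
}}

```text
t: 3.55
tool_pos: [0.6015, -0.0728, 0.1091]
tool_rot: [-0.0, 0.986, -0.166, -0.0]
wrist_force: [-0.3, -0.2, 0.3]
opening: 0.219
```

Run:
```python
from h import *
go([.5866,-.1155,.127],-19.2)
f=grab_frame('scene');cv2.imwrite('pics/s2.png',cv2.resize(f['color'][130:380,150:450,::-1],None,fx=2.4,fy=2.4))
```

```text
t 3.55 pos [ 0.6015 -0.0728  0.1091] psi -19.15 zdown [-0.  0. -1.] open 0.219 F [-0.3 -0.2  0.3]
shift [-0.001  0.453 -0.179] turn 0.0003
```

View pics/s2.png

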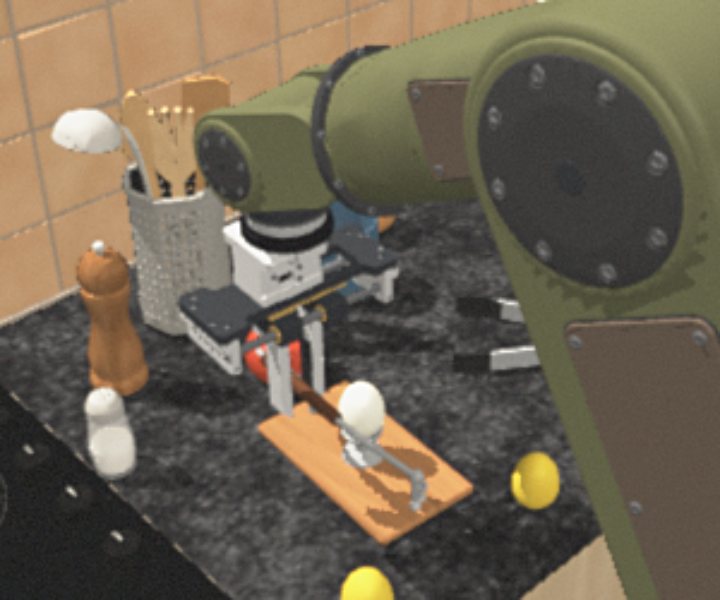

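Request:
{"name": "step_arm", "arguments": {
  "motion": [
    {"tx": 0,"ty": -0.06,"tz": 0.05,"turn": 0,"fingers": 22},
    {"tx": 0,"ty": -0.12,"tz": 0.11,"turn": 0,"fingers": 22},
    {"tx": 0,"ty": -0.17,"tz": 0.17,"turn": 0,"fingers": 22},
    {"tx": 0,"ty": -0.22,"tz": 0.24,"turn": 0,"fingers": 22},
    {"tx": 0,"ty": -0.27,"tz": 0.31,"turn": 0,"fingers": 22},
    {"tx": 0,"ty": -0.31,"tz": 0.38,"turn": 0,"fingers": 22},
    {"tx": 0,"ty": -0.36,"tz": 0.48,"turn": 0,"fingers": 22},
    {"tx": 0,"ty": -0.4,"tz": 0.57,"turn": 0,"fingers": 22}
  ]
}}

```text
t: 4.4
tool_pos: [0.6145, -0.0355, 0.0514]
tool_rot: [0.0, 0.986, -0.166, -0.0]
wrist_force: [-1.2, -9.1, -2.1]
opening: 0.216
```

Request:
{"name": "step_arm", "arguments": {
  "motion": [
    {"tx": 0,"ty": -0.02,"tz": 0.08,"turn": 0,"fingers": 22},
    {"tx": 0,"ty": -0.03,"tz": 0.16,"turn": 0,"fingers": 22},
    {"tx": 0,"ty": -0.03,"tz": 0.16,"turn": 0,"fingers": 30},
    {"tx": 0,"ty": -0.03,"tz": 0.16,"turn": 0,"fingers": 50},
    {"tx": 0,"ty": -0.03,"tz": 0.16,"turn": 0,"fingers": 50}
  ]
}}

```text
t: 4.9
tool_pos: [0.6158, -0.0325, 0.0369]
tool_rot: [-0.0, 0.986, -0.166, 0.0]
wrist_force: [-0.5, 0.2, -0.9]
opening: 0.43
```

Run:
```python
from h import *
go([.5866,-.1155,.127],-19.2)
f=grab_frame('scene');cv2.imwrite('pics/s3.png',cv2.resize(f['color'][130:380,150:450,::-1],None,fx=2.4,fy=2.4))
```

```text
t 4.9 pos [ 0.6158 -0.0325  0.0369] psi -19.15 zdown [ 0.001  0.    -1.   ] open 0.43 F [-0.5  0.2 -0.9]
shift [-0.003  0.88  -0.901] turn 0.0003
```

View pics/s3.png

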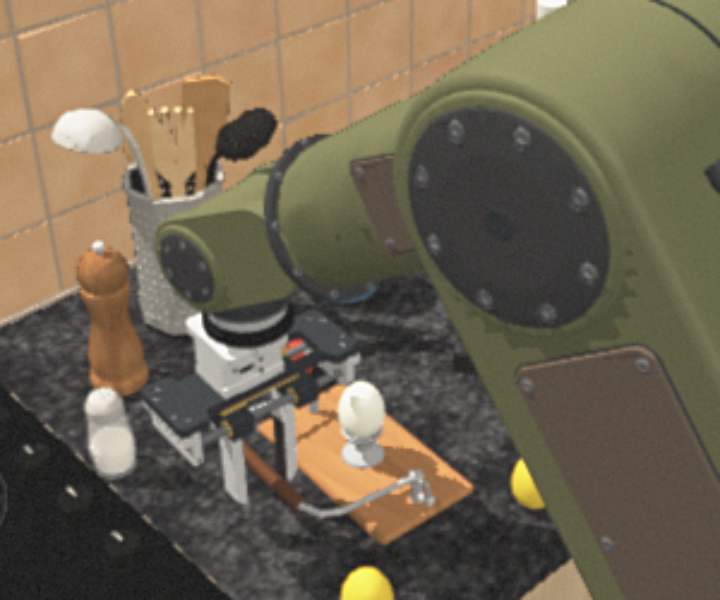

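The handle looks home, with the bar between the opened fingers at about (275,480). I'll rise and measure it.

Request:
{"name": "step_arm", "arguments": {
  "motion": [
    {"tx": 0,"ty": 0,"tz": -0.4,"turn": 0,"fingers": 50},
    {"tx": 0,"ty": 0,"tz": -0.8,"turn": 0,"fingers": 60},
    {"tx": 0,"ty": 0,"tz": -1,"turn": 0,"fingers": 70},
    {"tx": 0,"ty": 0,"tz": -1,"turn": 0,"fingers": 86}
  ]
}}

```text
t: 5.35
tool_pos: [0.617, -0.0326, 0.1403]
tool_rot: [-0.0, 0.986, -0.166, 0.003]
wrist_force: [0.7, -0.1, 0.6]
opening: 0.72
```

Request:
{"name": "step_arm", "arguments": {
  "motion": [
    {"tx": 0,"ty": 0.45,"tz": -0.2,"turn": 0,"fingers": 86},
    {"tx": 0,"ty": 0.9,"tz": -0.4,"turn": 0,"fingers": 86},
    {"tx": 0,"ty": 1,"tz": -0.6,"turn": 0,"fingers": 86},
    {"tx": 0,"ty": 1,"tz": -0.6,"turn": 0,"fingers": 86}
  ]
}}

```text
t: 5.75
tool_pos: [0.583, -0.1287, 0.1982]
tool_rot: [0.0, 0.986, -0.168, 0.002]
wrist_force: [0.9, 1.3, 0.7]
opening: 0.859
```

Run:
```python
from h import *
go([.494,-.401,.12],27.4)
o=get_obs();X=np.array([.329,.944]);Y=np.array([-.944,.329])
for n in ('wrist','scene','top'):
    f=grab_frame(n);P=cloud(f,o);c=f['color'].astype(int);save(f,n+'4')
    r=P[...,:2]-[.578,-.140];sx=r@X;sy=r@Y
    m=(abs(sy)<.05)&(sx>.08)&(sx<.13)&(P[...,2]>.03)&(P[...,2]<.08)&(c[...,0]>c[...,2]+25)
    if m.sum()>20: print(n,m.sum(),'sx',np.median(sx[m]),'z',np.percentile(P[m][:,2],[50,95]))
```

```text
t 5.75 pos [ 0.583  -0.1287  0.1982] psi -19.29 zdown [ 0.003 -0.001 -1.   ] open 0.859 F [0.9 1.3 0.7]
shift [0.057 2.864 0.782] turn -0.2594
wrist 1749 sx 0.10879648093309376 z [0.05906707 0.06091117]
scene 228 sx 0.11343106114101946 z [0.05859976 0.06160914]
top 57 sx 0.10891057926431823 z [0.05594173 0.06101224]
```

View pics/wrist4.png

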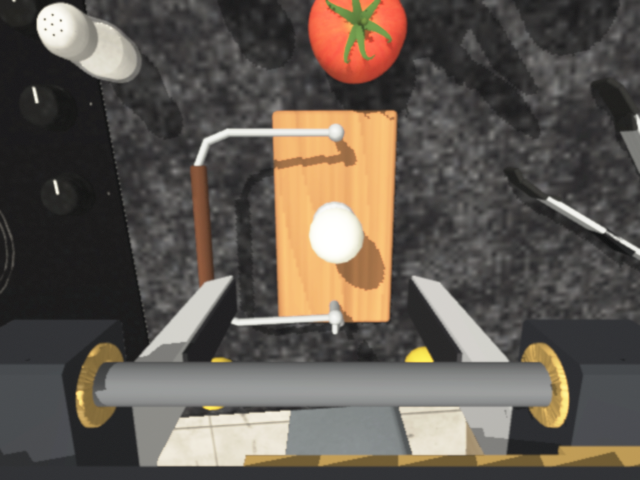

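The wrist view shows the handle flat at column 205, with the bar's top at z≈0.060 m, so it is home. On to the tongs.

Request:
{"name": "step_arm", "arguments": {
  "motion": [
    {"tx": 0,"ty": 0.45,"tz": 0,"turn": 0,"fingers": 86},
    {"tx": 0,"ty": 0.9,"tz": 0,"turn": 0,"fingers": 86},
    {"tx": 0,"ty": 1,"tz": 0,"turn": 0,"fingers": 86}
  ]
}}

```text
t: 6.2
tool_pos: [0.5488, -0.2235, 0.1947]
tool_rot: [-0.0, 0.986, -0.167, -0.001]
wrist_force: [0.4, 0.7, 0.4]
opening: 0.862
```

Request:
{"name": "step_arm", "arguments": {
  "motion": [
    {"tx": 0,"ty": 0.45,"tz": 0,"turn": 0,"fingers": 86},
    {"tx": 0,"ty": 0.9,"tz": 0,"turn": 0,"fingers": 86},
    {"tx": 0,"ty": 0.98,"tz": 0,"turn": 0,"fingers": 86}
  ]
}}

```text
t: 6.5
tool_pos: [0.5167, -0.3161, 0.1949]
tool_rot: [-0.0, 0.986, -0.167, -0.001]
wrist_force: [0.3, 1.0, -0.2]
opening: 0.857
```

Request:
{"name": "step_arm", "arguments": {
  "motion": [
    {"tx": 0.02,"ty": 0.2,"tz": 0,"turn": -0.04,"fingers": 86},
    {"tx": 0.03,"ty": 0.4,"tz": 0,"turn": -0.08,"fingers": 86},
    {"tx": 0.05,"ty": 0.6,"tz": 0,"turn": -0.12,"fingers": 86},
    {"tx": 0.05,"ty": 0.75,"tz": 0,"turn": -0.16,"fingers": 86},
    {"tx": 0.05,"ty": 0.85,"tz": 0,"turn": -0.2,"fingers": 86},
    {"tx": 0.05,"ty": 0.85,"tz": 0,"turn": -0.24,"fingers": 86},
    {"tx": 0.05,"ty": 0.85,"tz": 0,"turn": -0.26,"fingers": 86},
    {"tx": 0.05,"ty": 0.85,"tz": 0,"turn": -0.26,"fingers": 86}
  ]
}}

```text
t: 7.3
tool_pos: [0.4955, -0.3945, 0.1953]
tool_rot: [-0.001, 0.971, 0.24, -0.0]
wrist_force: [0.2, 0.3, 0.3]
opening: 0.859
```

Run:
```python
from h import *
go([.494,-.401,.12],27.4)
o=get_obs()
f=grab_frame('wrist');P=cloud(f,o);save(f,'w5');np.savez('pics/w5.npz',P=P,c=f['color'])
c,s=np.cos(np.radians(27.4)),np.sin(np.radians(27.4));d=P[...,:2]-[.494,-.401]
x=c*d[...,0]+s*d[...,1];y=-s*d[...,0]+c*d[...,1];z=P[...,2]
for x0 in np.arange(-.1,.13,.02):
    m=(abs(x-x0)<.005)&(z>.018)&(z<.034)&(abs(y)<.075)
    if m.sum()<10: print(x0,m.sum());continue
    a=y[m];L=a[a>0.0];Rr=a[a<=0]
    print(round(x0,2),m.sum(),'z',round(np.median(z[m]),4),'+',np.round(np.percentile(L,[2,98]),4) if len(L)>3 else '', '-',np.round(np.percentile(Rr,[2,98]),4) if len(Rr)>3 else '')
```

```text
t 7.3 pos [ 0.4955 -0.3945  0.1953] psi 27.78 zdown [-0.001  0.001 -1.   ] open 0.859 F [0.2 0.3 0.3]
shift [-0.044  0.052  0.753] turn 0.0021
-0.1 0
-0.08 217 z 0.025 + [0.0008 0.0093] - [-0.0122 -0.0001]
-0.06 127 z 0.0243 + [0.0078 0.014 ] - [-0.0173 -0.0111]
-0.04 139 z 0.0244 + [0.0131 0.0194] - [-0.0224 -0.0162]
-0.02 174 z 0.0244 + [0.0185 0.0286] - [-0.0311 -0.0211]
0.0 200 z 0.0245 + [0.0238 0.0317] - [-0.0337 -0.0259]
0.02 157 z 0.0245 + [0.0275 0.0347] - [-0.0363 -0.0296]
0.04 154 z 0.0245 + [0.0337 0.04  ] - [-0.041  -0.0349]
0.06 160 z 0.0245 + [0.0387 0.0449] - [-0.0455 -0.0397]
0.08 190 z 0.0251 + [0.0428 0.0511] - [-0.0514 -0.0433]
0.1 183 z 0.026 + [0.0486 0.054 ] - [-0.0541 -0.0487]
0.12 29 z 0.0245 + [0.0476 0.0518] - [-0.0523 -0.0477]
```

View pics/w5.png

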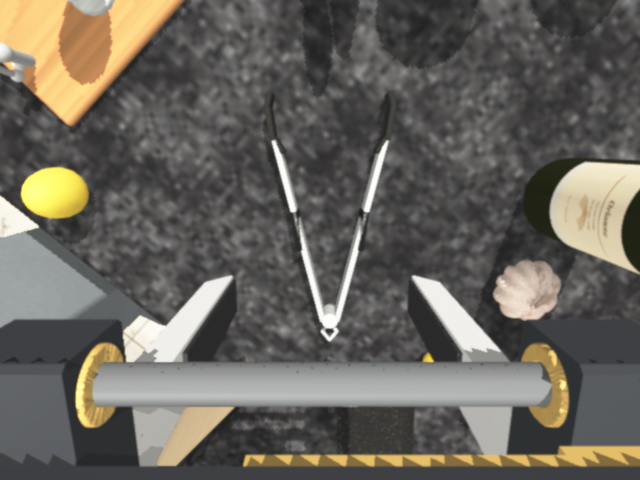

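The wrist view shows the tongs symmetric about column 330, with the ring at (330,330) and tips at (272,98) and (390,98). The fit needs about 1 mm of correction. Descending.

Run:
```python
from h import *
go([.4945,-.402,.004],27.9)
f=grab_frame('wrist');print(np.round(f['mount'],3))
```

```text
t 7.35 pos [ 0.4954 -0.3947  0.1955] psi 27.64 zdown [-0.001  0.001 -1.   ] open 0.858 F [0.4 0.  0.8]
shift [-0.041  0.063  1.915] turn -0.0015
[[ 0.001 -0.972 -0.234  0.068]
 [ 1.     0.001 -0.002  0.001]
 [ 0.002 -0.234  0.972 -0.18 ]
 [ 0.     0.     0.     1.   ]]
```

Request:
{"name": "step_arm", "arguments": {
  "motion": [
    {"tx": -0.04,"ty": 0.06,"tz": 0.45,"turn": 0,"fingers": 86},
    {"tx": -0.04,"ty": 0.06,"tz": 0.9,"turn": 0,"fingers": 86},
    {"tx": -0.04,"ty": 0.06,"tz": 1,"turn": 0,"fingers": 86},
    {"tx": -0.04,"ty": 0.06,"tz": 1,"turn": 0,"fingers": 86}
  ]
}}

```text
t: 7.8
tool_pos: [0.4938, -0.4024, 0.0955]
tool_rot: [-0.001, 0.971, 0.239, -0.001]
wrist_force: [0.6, -0.1, 0.2]
opening: 0.861
```

Run:
```python
from h import *
go([.4945,-.402,.004],27.9)
```

```text
t 7.8 pos [ 0.4938 -0.4024  0.0955] psi 27.61 zdown [-0.002  0.002 -1.   ] open 0.861 F [ 0.6 -0.1  0.2]
shift [0.009 0.002 0.915] turn -0.0016
```

Request:
{"name": "step_arm", "arguments": {
  "motion": [
    {"tx": 0.01,"ty": 0,"tz": 0.4,"turn": 0,"fingers": 86},
    {"tx": 0.01,"ty": 0,"tz": 0.7,"turn": 0,"fingers": 86},
    {"tx": 0.01,"ty": 0,"tz": 0.85,"turn": 0,"fingers": 86},
    {"tx": 0.01,"ty": 0,"tz": 0.91,"turn": 0,"fingers": 80},
    {"tx": 0.01,"ty": 0,"tz": 0.91,"turn": 0,"fingers": 65},
    {"tx": 0.01,"ty": 0,"tz": 0.91,"turn": 0,"fingers": 55},
    {"tx": 0.01,"ty": 0,"tz": 0.91,"turn": 0,"fingers": 55},
    {"tx": 0.01,"ty": 0,"tz": 0.91,"turn": 0,"fingers": 55}
  ],
  "force": 25
}}

```text
t: 8.6
tool_pos: [0.4957, -0.4034, 0.0071]
tool_rot: [0.001, 0.971, 0.239, 0.001]
wrist_force: [1.9, -1.0, 6.6]
opening: 0.553
```

Run:
```python
from h import *
go([.4945,-.402,.004],27.9)
f=grab_frame('wrist');save(f,'w6')
f=grab_frame('scene');save(f,'s6')
```

```text
t 8.6 pos [ 0.4957 -0.4034  0.0071] psi 27.64 zdown [ 0.003 -0.002 -1.   ] open 0.553 F [ 1.9 -1.   6.6]
shift [-0.004 -0.018  0.031] turn -0.0014
```

View pics/w6.png

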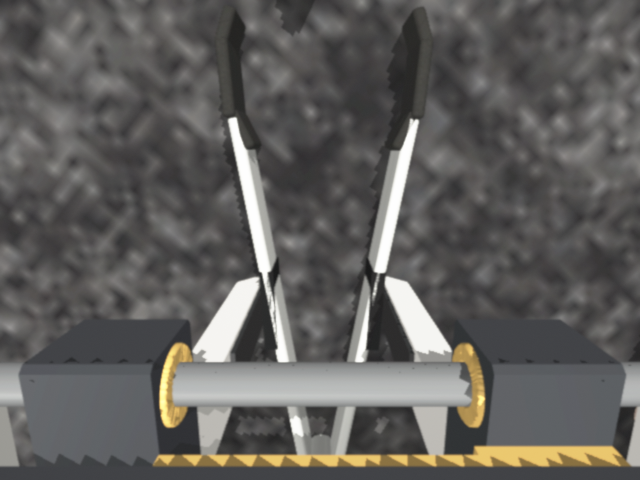

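The tongs sit centrally between the fingers in the wrist view, with tips at (230,15) and (422,15). Lifting.

Request:
{"name": "step_arm", "arguments": {
  "motion": [
    {"tx": 0,"ty": 0,"tz": -0.2,"turn": 0,"fingers": 55},
    {"tx": 0,"ty": 0,"tz": -0.5,"turn": 0,"fingers": 55},
    {"tx": 0,"ty": 0,"tz": -0.8,"turn": 0,"fingers": 55},
    {"tx": 0,"ty": 0,"tz": -1,"turn": 0,"fingers": 55},
    {"tx": 0,"ty": 0,"tz": -1,"turn": 0,"fingers": 55},
    {"tx": 0,"ty": 0,"tz": -1,"turn": 0,"fingers": 55}
  ]
}}

```text
t: 9.3
tool_pos: [0.4945, -0.4025, 0.1048]
tool_rot: [-0.0, 0.971, 0.239, -0.0]
wrist_force: [-0.3, 0.1, -1.4]
opening: 0.553
```

Run:
```python
from h import *
X=np.array([.329,.944])
e=np.array([.578,-.140])-X*.095
go([*e,.17],70.8)
f=grab_frame('wrist');save(f,'w7')
f=grab_frame('scene');save(f,'s7')
# refine egg / stand from wrist4 pose? use top cam now
f=grab_frame('top');P=cloud(f);c=f['color'].astype(int);save(f,'t7')
m=(P[...,2]>.065)&(P[...,2]<.1)&(np.hypot(P[...,0]-.578,P[...,1]+.14)<.035)
q=P[m]
from scipy.optimize import least_squares
def res(p):
    d=(q-[p[0],p[1],p[2]])/[.022,.022,.034];return np.linalg.norm(d,axis=1)-1
print(m.sum(),least_squares(res,[.578,-.14,.06],loss='soft_l1',f_scale=.05).x)
m=(abs(P[...,2]-0.010)<0.006)&(c[...,0]>150)&(c[...,1]<160)&(c[...,2]<110);m[:, :200]=0;m[:,290:]=0;m[:200]=0;m[305:]=0
print(cv2.minAreaRect(P[m][:,:2].astype(np.float32)))
```

```text
t 9.3 pos [ 0.4945 -0.4025  0.1048] psi 27.65 zdown [-0.  0. -1.] open 0.553 F [-0.3  0.1 -1.4]
shift [ 1.265 -1.289 -0.652] turn -0.2397
311 [ 0.57736485 -0.13969667  0.05902011]
((0.5778189301490784, -0.13968977332115173), (0.10969526320695877, 0.19888614118099213), 71.08305358886719)
```

View pics/w7.png

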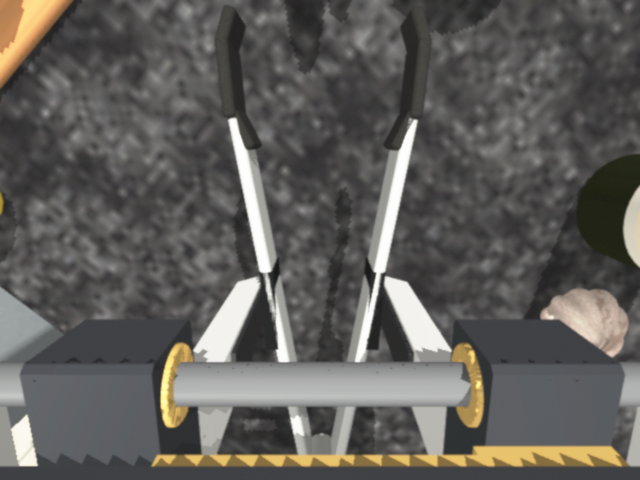

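View pics/s7.png

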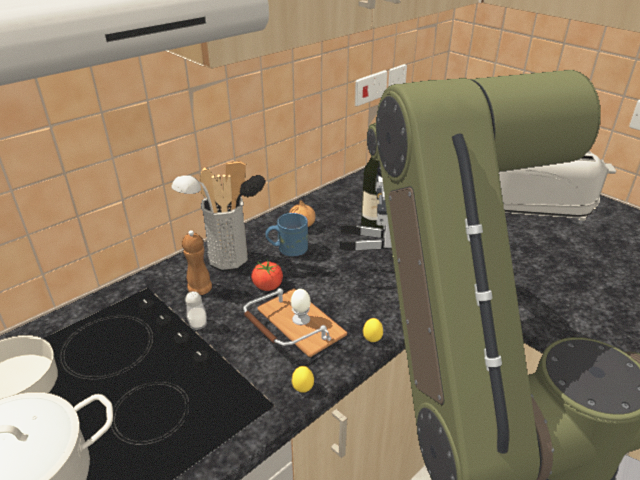

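Request:
{"name": "step_arm", "arguments": {
  "motion": [
    {"tx": 0.1,"ty": -0.1,"tz": -0.3,"turn": 0,"fingers": 55},
    {"tx": 0.25,"ty": -0.25,"tz": -0.65,"turn": 0,"fingers": 55},
    {"tx": 0.45,"ty": -0.45,"tz": -0.65,"turn": 0,"fingers": 55},
    {"tx": 0.6,"ty": -0.6,"tz": -0.65,"turn": 0,"fingers": 55},
    {"tx": 0.64,"ty": -0.64,"tz": -0.65,"turn": 0,"fingers": 55}
  ]
}}

```text
t: 9.95
tool_pos: [0.5221, -0.3145, 0.1696]
tool_rot: [-0.001, 0.971, 0.24, -0.0]
wrist_force: [0.2, 0.0, -1.5]
opening: 0.55
```

Request:
{"name": "step_arm", "arguments": {
  "motion": [
    {"tx": 0,"ty": 0,"tz": 0,"turn": -0.03,"fingers": 55},
    {"tx": 0,"ty": 0,"tz": 0,"turn": -0.06,"fingers": 55},
    {"tx": 0,"ty": -0.1,"tz": 0,"turn": -0.1,"fingers": 55},
    {"tx": 0.1,"ty": -0.2,"tz": 0,"turn": -0.14,"fingers": 55},
    {"tx": 0.2,"ty": -0.4,"tz": 0,"turn": -0.18,"fingers": 55},
    {"tx": 0.4,"ty": -0.5,"tz": 0,"turn": -0.21,"fingers": 55},
    {"tx": 0.55,"ty": -0.6,"tz": 0,"turn": -0.24,"fingers": 55},
    {"tx": 0.55,"ty": -0.6,"tz": 0,"turn": -0.24,"fingers": 55}
  ]
}}

```text
t: 10.75
tool_pos: [0.5431, -0.2366, 0.1695]
tool_rot: [-0.001, 0.814, 0.581, -0.0]
wrist_force: [0.2, -0.2, -1.2]
opening: 0.55
```

```bash
cat > chk.py <<'E'
from h import *
import sys
o=get_obs();f=grab_frame('wrist');P=cloud(f,o);save(f,sys.argv[1])
M=q2R(o['tool_rot'])
L=(P-o['tool_pos'])@M   # tool frame
x,y,z=L[...,0],L[...,1],L[...,2]
for x0 in np.arange(0.04,.125,.01):
    m=(abs(x-x0)<.004)&(abs(y)<.065)&(z>-.035)&(z<.03)
    a=y[m]
    if len(a)<10: continue
    pr=[]
    for s in (a>0),(a<0):
        if s.sum()>4: pr+=[np.round(np.percentile(a[s],[2,98]),4),'ztop',round(np.percentile(z[m][s],5),4)]
    print(round(x0,3),*pr)
E
python3 chk.py w8
python3 - <<'E'
from h import *
X=np.array([np.cos(np.radians(70.9)),np.sin(np.radians(70.9))]);e=np.array([.5775,-.1397])-X*.095
go([*e,.055],70.9)
E
```

```text
0.04 [0.025  0.0306] ztop -0.0183 [-0.03   -0.0246] ztop -0.0185
0.05 [0.0266 0.0322] ztop -0.0184 [-0.0317 -0.0262] ztop -0.0185
0.06 [0.0283 0.0337] ztop -0.0184 [-0.0332 -0.0279] ztop -0.0187
0.07 [0.0271 0.0354] ztop -0.0186 [-0.0348 -0.0266] ztop -0.0188
0.08 [0.0309 0.0383] ztop -0.0198 [-0.0375 -0.0301] ztop -0.0201
0.09 [0.0339 0.0389] ztop -0.0201 [-0.0382 -0.0333] ztop -0.0203
0.1 [0.0346 0.0396] ztop -0.0201 [-0.0388 -0.0339] ztop -0.0204
0.11 [0.0327 0.0392] ztop -0.0188 [-0.0386 -0.032 ] ztop -0.019
0.12 [0.0323 0.0365] ztop -0.0188 [-0.0357 -0.0315] ztop -0.0186
t 10.8 pos [ 0.5426 -0.2376  0.1696] psi 70.84 zdown [-0.001  0.    -1.   ] open 0.552 F [ 1.  -0.1 -0.9]
shift [0.089 0.011 1.146] turn -0.0004
```

View pics/w8.png

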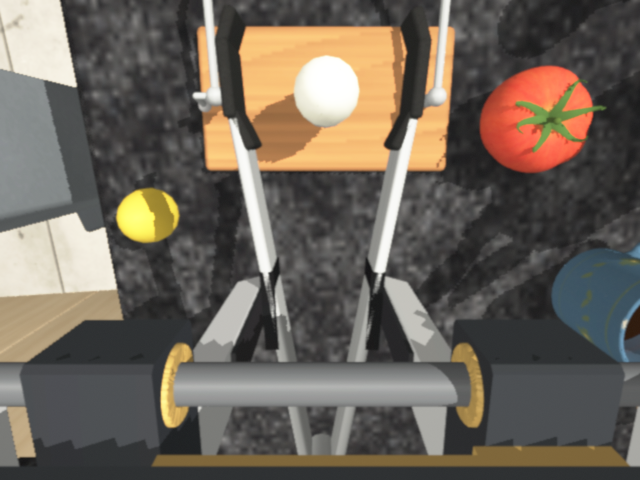

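The wrist view shows the jaw pads at columns 230 and 415, with the egg between them at (327,90) and the ears outside. The tongs are level and 67 mm apart inside, so I'll descend over the egg.

Request:
{"name": "step_arm", "arguments": {
  "motion": [
    {"tx": 0.04,"ty": 0.01,"tz": 0.1,"turn": 0,"fingers": 55},
    {"tx": 0.07,"ty": 0.01,"tz": 0.3,"turn": 0,"fingers": 55},
    {"tx": 0.07,"ty": 0.01,"tz": 0.45,"turn": 0,"fingers": 55},
    {"tx": 0.07,"ty": 0.01,"tz": 0.6,"turn": 0,"fingers": 55},
    {"tx": 0.07,"ty": 0.01,"tz": 0.7,"turn": 0,"fingers": 55},
    {"tx": 0.07,"ty": 0.01,"tz": 0.7,"turn": 0,"fingers": 55}
  ]
}}

```text
t: 11.4
tool_pos: [0.5452, -0.2313, 0.0988]
tool_rot: [-0.001, 0.815, 0.579, -0.001]
wrist_force: [-0.2, -0.2, 0.1]
opening: 0.545
```

```bash
python3 chk.py w9
python3 - <<'E'
from h import *
X=np.array([np.cos(np.radians(70.9)),np.sin(np.radians(70.9))]);e=np.array([.5775,-.1397])-X*.097
go([*e,.0545],70.9)
E
```

```text
0.04 [0.0249 0.0305] ztop -0.0182 [-0.03   -0.0246] ztop -0.0186
0.05 [0.0266 0.0321] ztop -0.0183 [-0.0317 -0.0262] ztop -0.0185
0.06 [0.0283 0.0338] ztop -0.0184 [-0.0332 -0.0278] ztop -0.0188
0.07 [0.0271 0.0355] ztop -0.0185 [-0.0349 -0.0266] ztop -0.0188
0.08 [0.0007 0.0379] ztop -0.0197 [-0.0373 -0.0003] ztop -0.0199
0.09 [0.0007 0.0386] ztop -0.0196 [-0.0379 -0.0006] ztop -0.0199
0.1 [0.0007 0.0392] ztop -0.0198 [-0.0386 -0.0006] ztop -0.0202
0.11 [0.0007 0.039 ] ztop -0.0184 [-0.0382 -0.0006] ztop -0.019
0.12 [0.0007 0.0364] ztop -0.0187 [-0.0357 -0.0008] ztop -0.0188
t 11.45 pos [ 0.5457 -0.2315  0.1   ] psi 70.83 zdown [-0.001  0.    -1.   ] open 0.55 F [ 0.2  0.1 -1.2]
shift [0.001 0.001 0.455] turn -0.0004
```

View pics/w9.png

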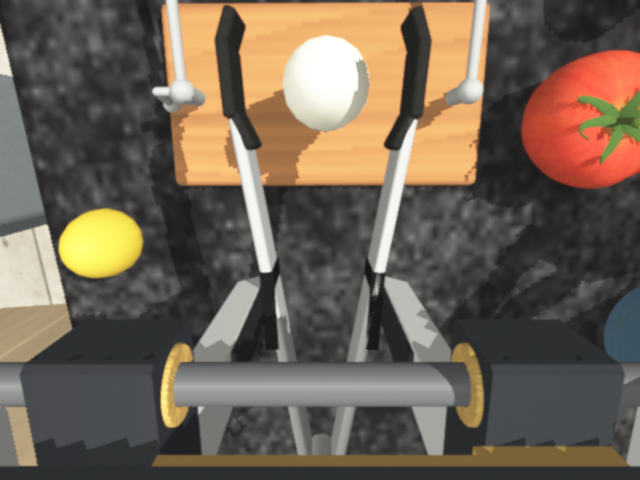

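The egg stays centred between the pads at (327,83), so I'll do the final descent and then close.

Request:
{"name": "step_arm", "arguments": {
  "motion": [
    {"tx": 0,"ty": 0,"tz": 0.15,"turn": 0,"fingers": 55},
    {"tx": 0,"ty": 0,"tz": 0.3,"turn": 0,"fingers": 55},
    {"tx": 0,"ty": 0,"tz": 0.4,"turn": 0,"fingers": 55},
    {"tx": 0,"ty": 0,"tz": 0.45,"turn": 0,"fingers": 55},
    {"tx": 0,"ty": 0,"tz": 0.45,"turn": 0,"fingers": 55}
  ]
}}

```text
t: 11.95
tool_pos: [0.5456, -0.2312, 0.0546]
tool_rot: [-0.001, 0.815, 0.58, -0.0]
wrist_force: [0.0, 0.6, -0.7]
opening: 0.551
```

Request:
{"name": "step_arm", "arguments": {
  "motion": [
    {"tx": 0,"ty": 0,"tz": 0,"turn": 0,"fingers": 52},
    {"tx": 0,"ty": 0,"tz": 0,"turn": 0,"fingers": 49},
    {"tx": 0,"ty": 0,"tz": 0,"turn": 0,"fingers": 46},
    {"tx": 0,"ty": 0,"tz": 0,"turn": 0,"fingers": 43},
    {"tx": 0,"ty": 0,"tz": 0,"turn": 0,"fingers": 38},
    {"tx": 0,"ty": 0,"tz": 0,"turn": 0,"fingers": 35},
    {"tx": 0,"ty": 0,"tz": 0,"turn": 0,"fingers": 35},
    {"tx": 0,"ty": 0,"tz": 0,"turn": 0,"fingers": 35}
  ],
  "force": 25
}}

```text
t: 12.75
tool_pos: [0.546, -0.2314, 0.0556]
tool_rot: [0.0, 0.815, 0.58, 0.0]
wrist_force: [0.8, 0.9, -0.4]
opening: 0.419
```

```bash
python3 chk.py w10
python3 - <<'E'
from h import *
go([.5457,-.2315,.0545],70.9)
f=grab_frame('scene');cv2.imwrite('pics/s10.png',cv2.resize(f['color'][130:380,150:450,::-1],None,fx=2.4,fy=2.4))
E
```

```text
0.04 [0.0167 0.0219] ztop -0.0185 [-0.0212 -0.0161] ztop -0.0185
0.05 [0.0177 0.0229] ztop -0.0187 [-0.0222 -0.017 ] ztop -0.0187
0.06 [0.0188 0.024 ] ztop -0.0186 [-0.023  -0.0179] ztop -0.0188
0.07 [0.0168 0.025 ] ztop -0.0188 [-0.0238 -0.0158] ztop -0.0189
0.08 [0.0004 0.0265] ztop -0.0301 [-0.0253 -0.0001] ztop -0.0299
0.09 [0.0035 0.0269] ztop -0.0345 [-0.0256 -0.0024] ztop -0.0345
0.1 [0.0105 0.0271] ztop -0.0344 [-0.0258 -0.0093] ztop -0.0343
0.11 [0.0006 0.0262] ztop -0.0342 [-0.0249 -0.0004] ztop -0.034
0.12 [0.0007 0.0234] ztop -0.0221 [-0.0218 -0.0013] ztop -0.0205
t 12.8 pos [ 0.546  -0.2314  0.0555] psi 70.85 zdown [ 0. -0. -1.] open 0.417 F [1.4 0.2 1. ]
shift [-0.002 -0.002  0.01 ] turn -0.0003
```

View pics/w10.png

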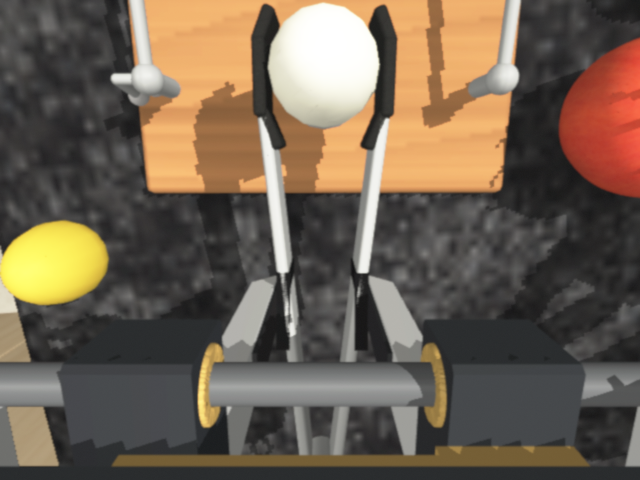

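View pics/s10.png

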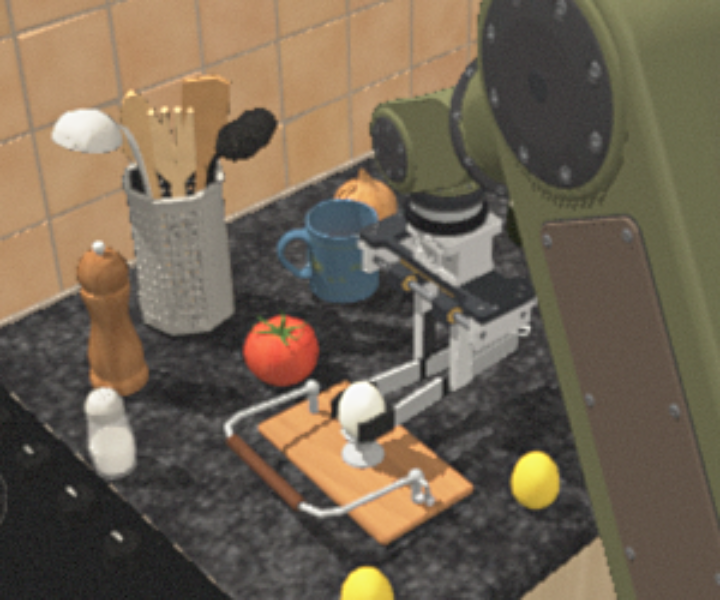

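Both pictures show the egg closed between the pads (wrist image (325,65)). The opening has stopped at 39 mm. Lifting smoothly.

Request:
{"name": "step_arm", "arguments": {
  "motion": [
    {"tx": 0,"ty": 0,"tz": -0.04,"turn": 0,"fingers": 35},
    {"tx": 0,"ty": 0,"tz": -0.12,"turn": 0,"fingers": 35},
    {"tx": 0,"ty": 0,"tz": -0.24,"turn": 0,"fingers": 35},
    {"tx": 0,"ty": 0,"tz": -0.38,"turn": 0,"fingers": 35},
    {"tx": 0,"ty": 0,"tz": -0.54,"turn": 0,"fingers": 35},
    {"tx": 0,"ty": 0,"tz": -0.7,"turn": 0,"fingers": 35},
    {"tx": 0,"ty": 0,"tz": -0.86,"turn": 0,"fingers": 35},
    {"tx": 0,"ty": 0,"tz": -1,"turn": 0,"fingers": 35}
  ]
}}

```text
t: 13.65
tool_pos: [0.5461, -0.2314, 0.1576]
tool_rot: [0.001, 0.815, 0.58, 0.0]
wrist_force: [0.0, 0.6, -2.4]
opening: 0.412
```

Request:
{"name": "step_arm", "arguments": {
  "motion": [
    {"tx": 0,"ty": 0,"tz": -0.1,"turn": 0,"fingers": 35},
    {"tx": 0,"ty": 0,"tz": -0.2,"turn": 0,"fingers": 35},
    {"tx": 0,"ty": 0,"tz": -0.28,"turn": 0,"fingers": 35},
    {"tx": 0,"ty": 0,"tz": -0.34,"turn": 0,"fingers": 35},
    {"tx": 0,"ty": 0,"tz": -0.38,"turn": 0,"fingers": 35},
    {"tx": 0,"ty": 0,"tz": -0.4,"turn": 0,"fingers": 35},
    {"tx": 0,"ty": 0,"tz": -0.4,"turn": 0,"fingers": 35},
    {"tx": 0,"ty": 0,"tz": -0.4,"turn": 0,"fingers": 35}
  ]
}}

```text
t: 14.45
tool_pos: [0.5458, -0.2313, 0.1951]
tool_rot: [-0.0, 0.815, 0.58, -0.0]
wrist_force: [-0.8, 0.5, -2.1]
opening: 0.416
```

Request:
{"name": "step_arm", "arguments": {
  "motion": [
    {"tx": 0,"ty": 0,"tz": 0,"turn": 0,"fingers": 35},
    {"tx": 0,"ty": 0,"tz": 0,"turn": 0,"fingers": 35},
    {"tx": 0,"ty": 0,"tz": 0,"turn": 0,"fingers": 35},
    {"tx": 0,"ty": 0,"tz": 0,"turn": 0,"fingers": 35}
  ]
}}

```text
t: 14.85
tool_pos: [0.5459, -0.2313, 0.1954]
tool_rot: [-0.0, 0.815, 0.58, -0.0]
wrist_force: [0.5, 0.2, -2.5]
opening: 0.416
```

```bash
python3 chk.py w11
python3 - <<'E'
from h import *
go([.5457,-.2315,.0545],70.9)
o=get_obs()
f=grab_frame('scene');cv2.imwrite('pics/s11.png',cv2.resize(f['color'][130:380,150:450,::-1],None,fx=2.4,fy=2.4))
f=grab_frame('wrist');P=cloud(f,o)
m=(np.hypot(P[...,0]-.5775,P[...,1]+.14)<.015)&(P[...,2]>.1);print('egg top z',np.percentile(P[m][:,2],98) if m.any() else None,m.sum())
f=grab_frame('scene');P=cloud(f);c=f['color'].astype(int)
r=P[...,:2]-[.578,-.140];sx=r@[.329,.944];sy=r@[-.944,.329]
m=(abs(sy)<.05)&(sx>.08)&(sx<.13)&(P[...,2]>.03)&(P[...,2]<.08)&(c[...,0]>c[...,2]+25)
print('bar',m.sum(),np.median(sx[m]),np.percentile(P[m][:,2],95))
E
```

```text
0.04 [0.0166 0.0218] ztop -0.0179 [-0.0213 -0.0161] ztop -0.0182
0.05 [0.0176 0.0229] ztop -0.0179 [-0.0222 -0.0171] ztop -0.0181
0.06 [0.0187 0.0238] ztop -0.018 [-0.0232 -0.018 ] ztop -0.0179
0.07 [0.0166 0.0248] ztop -0.0179 [-0.024  -0.0159] ztop -0.018
0.08 [0.0003 0.0264] ztop -0.0289 [-0.0253 -0.0001] ztop -0.0287
0.09 [0.0016 0.0267] ztop -0.0345 [-0.0258 -0.0011] ztop -0.0345
0.1 [0.0085 0.0269] ztop -0.0345 [-0.0259 -0.0082] ztop -0.0344
0.11 [0.0006 0.0261] ztop -0.0337 [-0.0251 -0.0004] ztop -0.0338
0.12 [0.0006 0.0232] ztop -0.0205 [-0.0221 -0.0009] ztop -0.0203
t 14.9 pos [ 0.5459 -0.2313  0.1954] psi 70.85 zdown [-0.  0. -1.] open 0.418 F [-0.3 -0.4 -2.3]
shift [-2.000e-03 -1.000e-03  1.409e+00] turn -0.0003
egg top z 0.23413542598754625 6451
bar 226 0.11363033655470123 0.06156379436350909
```

View pics/s11.png

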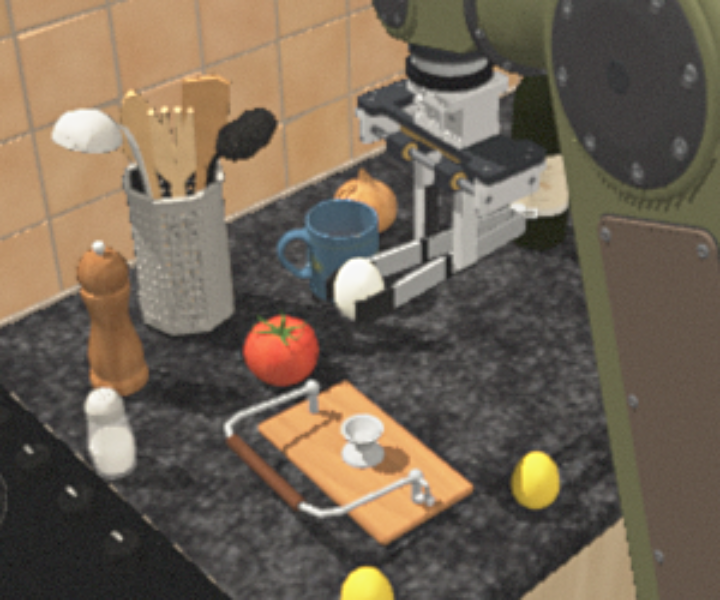

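The egg hangs in the tongs at (358,288) with its top at z≈0.234 m, so its centre is at about 0.20 m. The cup at (362,438) is empty, and the bar is still at its home height. Handing in.

```bash
python3 -c "
from rig import *
print(finish_job())"
```

```text
the job is handed in; nothing more can be done
None
```

The job is done and handed in at about 15 s. `finish_job()` gave no verdict, so what follows rests on my own checks.

- **Handle:** I led the bar round loosely caged between the fingers until it dropped home. Its top measured about 60 mm above the worktop (59.5 mm expected) after folding. At the end it read 61.5 mm.
- **Tongs and egg:** I gripped the tongs across their finger pads, lowered the open jaws over the egg from above, closed them with 25 N and lifted straight up.
- **Last checks:** The egg's top was at about 234 mm, so its centre was about 200 mm up (155 mm needed). It sat roughly 97 mm ahead of the tongs' origin, and the grip opening stayed steady at about 39 mm. In the last picture the cup was empty and the salt shaker and tomato looked unmoved.

**Small disagreements:**
- The fingers stopped at 39 mm on the egg instead of the stated 41 mm.
- There was a brief 6.6 N push on the wrist when I gripped the tongs.
- The scene camera put the folded bar about 4 mm further out than the other two cameras did.

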